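Clamp a rotary rasp bit with the chuck key

TASK

Close the little green bench chuck on the rotary rasp bit lying between its jaws: push the red T-handled chuck key fully home in the brass square socket on top, then turn it clockwise as seen from above, until both jaws hold the bit firmly. Turn the socket only with the key, leave the key standing in the socket, and do not disturb the other things on the shelf.

Things in the scene. Friction and masses are not known exactly. Their poses are not given: they have to be found in the camera images.
- chuck: Green two-jaw self-centring bench chuck, screwed down. Base plate 160 x 130 x 12 mm (x -75 to +85 mm), green housing 75 x 100 mm, x -67 to +8 mm, 62 mm high. Origin: on the shelf below its middle; z up; x points from socket to bit; jaws close along y. The socket turns stiffly (0.13 N m, more once the jaws bite); clockwise from above closes the jaws, which bite after 1.1 to 2.7 rad.
- socket (a point): Mouth centre of the square hole, 88 mm above the shelf, 30 mm behind the chuck's origin; axes as the chuck's, not turning with the socket. Hole 11.5 mm square, 24 mm deep, in a 24 mm brass square within a dark round collar 37 mm across, 26 mm tall on the housing. It may start turned at any angle to the chuck's axes: look or feel.
- jaw_left: Steel jaw on the chuck's +y side, 30 mm along x, 26 mm high, from 39.5 to 65.5 mm above the shelf. Origin: middle of the lower edge of the gripping face, which looks to the chuck's -y.
- jaw_right: The same on the chuck's -y side; its gripping face looks to +y.
- bit: Rotary rasp bit: steel shank 10 mm square and 56 mm long along its x, with a blue round head 20 mm across and 24 mm long at the +x end. Origin: middle of the shank's underside. It lies on the 24 mm wide steel ledge between the open jaws, shank on the ledge 38 mm above the shelf, and can slide.
- key: Chuck key standing upright in a hole of the wooden stand. Origin: its tip, on its axis; z up. Round pilot nose 8 mm long (4 mm thick at the tip, 10 mm from 6 mm up), then a foot 10 mm square up to 33 mm, sides along its x and y; round shank 10 mm thick; red cross bar 70 mm along x, 12 mm along y, 20 mm high, centred 56 mm above the tip. Mass 140 g.
- stand: Wooden tool stand 60 x 190 x 40 mm, fixed; origin under its centre. Two upright round holes 16 mm across and 25 mm deep, at y = -62 and +62 mm: the key stands in one, the valve core tool in the other (either way round); tips start 15 mm above the shelf.
- valve_tool: Chrome valve core tool standing in the other hole of the stand: a round rod 11 mm thick, head 19 mm thick with a 42 mm cross pin, 70 mm tall; origin at its lower end. To be left alone.
- inflator: Black inflator 150 x 55 x 65 mm with a small toggle on top (to 80 mm); origin under its centre. To be left alone.
- jar: Glass jar with yellow twist cap, 64 mm across, 85 mm tall; origin under its centre. To be left alone.
- tire_lever1: Purple tyre lever, about 125 x 17 x 6 mm, lying flat along its x; origin under its middle. To be left alone.
- tire_lever2: A second purple tyre lever, the same.
- rasp: Flat blue rasp with black grip, about 145 x 22 x 12 mm, lying along its x; origin under the blade's middle. To be left alone.
Not all that is in view belongs to the job. There is more than one size of the key; the one meant has the size given above.

How it is judged:
By the outcome, as a careful person would: the job done as asked, in the order asked, and still so for the second after the job is handed in, with the robot touching nothing.
It also fails if it takes over 72 s, if anything falls off the work surface, if the arm or the gripper's body presses on something with over 40 N, if the wrist force passes 120 N, or if a joint passes its speed limit or range.

ROBOT

A 6-joint arm with a two-finger parallel gripper is mounted at the origin on the work surface. World frame = base frame: x ahead of the robot, y to its left, z up, the work surface at z = 0. Lengths are in m, angles in rad, forces in N, time in s.
With the tool pointing down it reaches from about 0.35 to 0.725 m from the base axis. Payload 4.3 kg.
Tool frame: the origin (TCP) lies on the mounting face of the last link; the fingertips stand 173 mm ahead of it and the grasp point (between the pads) lies 155 mm ahead of it; z points along the fingers, y is the line along which they close (so a half turn about z gives the same grasp; the last joint's range is limited). The gripper opens to 85 mm and grips with 20 to 120 N. Pads are 22 mm wide; open, the fingers measure 114 mm over their backs; the gripper's body (76 mm by 85 mm) begins 54 mm behind the grasp point. The pads swing forward as they close: fully open they stand 13 mm farther back than shut.
Start: joints at [1.027, 0.377, 0.081, 1.274, 0, 1.46], TCP at [0.242, 0.522, 0.405] pointing down, gripper open.
Joint ranges: [-2.72, 2.72], [-0.84, 1.66], [-1.02, 1.22], [-1.77, 2.12], [-1.37, 1.28], [-3.14, 3.14]. Speed limits (rad/s): [2.57, 2.57, 3.14, 3.14, 3.14, 3.14].

INTERFACE

Orientations are given as a 3x3 rotation matrix whose columns are the frame's x, y, z axes.
In Python, from workcell import ctrl gives the robot as it stands. The module is installed in compiled form; this text tells all that it offers.
- The arm moves only by the shell command python3 -m inch 'ROWS' [OPENING]. ROWS is a JSON object of lists of equal length, an entry for each row: "linear": the shift along the tool's x, y, z in units of 0.025 m (1.0 is 0.025 m), a list of three; "dr": the turn, a rotation vector about the tool's x, y, z in units of 5 degrees (1.0 is 5 degrees), a list of three. In form: {"linear": [[dx, dy, dz], ...], "dr": [[wx, wy, wz], ...]}. A call has 1 to 20 rows; each row shifts and turns the commanded pose from where the row before left it, along the tool's axes as they then stand; what a row does not reach is not made up. A row lasts 1/12 s, in which the tool goes at most 41.7 mm and 7.16 degrees, less where a joint would pass 70% of its speed; a pose out of reach is approached as far as the arm can. A call with a number of a shift or a turn outside -1 to 1 is refused whole. A call with a gripper value outside its range is refused whole. OPENING is the closure, from 0 (fully open) to 1 (shut), set as the call begins (- or left out, the last holds). The fingers move at their own pace and stop on an object; the grip force is fixed at half the most. Time passes only in rows, so rows that do not move let the fingers close. It gives the time, the measured TCP pose, the force, the opening and the grip force at its end, in the units of the state.
- ctrl.read_state(): the state, without advancing time (a new reading comes with each control period).
- ctrl.camera(name): name is "scene" or "side" or "wrist"; returns the picture (384x512x3 uint8, red, green, blue); there is no depth.
- ctrl.get_calibration(name): a dict with "K" (3x3 intrinsics, pixels), "R" (3x3) and "t" (3): a world point X has camera coordinates R X + t; the wrist camera has in their place "tool_from_camera" (4x4, takes a point from camera to tool coordinates, whose origin is the TCP and whose axes are the flange's). Camera axes: x right, y down, z forward; pixel columns grow to the right and rows downward; lengths in m; the calibration is good to about 2 mm. The wrist camera is an equidistant fisheye: a pixel r from the principal point sees the ray r / f radians off the axis. A picture is of the moment at which its call begins: read the wrist's pose just before it. get_calibration takes no time and is no camera call.
- ctrl.job_done(): hands the job in; it is judged then, once.
Trained networks look in the newest picture that a camera, given by its name, has taken for a name from the list of things; names that differ only in an ending like _2 or _b are one class to them, and where a whole thing is asked for, a point or a joint stands for the part that bears it (a point fixed in the world has none). Each returns a list of dicts, best first, with "confidence" (0 to 1); they miss things now and then, are a little off and sometimes report something else, mostly with a low value. They report only what shows in the picture. A call takes as long as a camera call. They do not tell look-alikes from the thing itself.
- ctrl.find_in(camera, target): "xyz" ([x, y, z] in m, in world coordinates, good to about 4 mm: the middle of the surface that is visible of it).
- ctrl.pinpoint(camera, target): "xyz" ([x, y, z] in m, in world coordinates, good to about 4 mm: a listed point, or the origin of a listed thing).
The state is a dict: "clock": time; "joint_positions": joint angles; "qd": joint speeds; "joint_efforts": joint torques, N m; "tool_pos": TCP position; "tool_rot": TCP orientation; "wrist_force": force on the tool from outside, world axes, zero at the start; "wrist_torque": the same for the moment, N m; "grip_width": finger opening in m; "grip_force": force on a finger pad.
Only numpy, scipy, OpenCV 4.12 (cv2) and the standard library are available. Lean on these libraries where they do the work, as an engineer would, in place of code of your own. Each camera call takes 0.05 s, during which the arm holds its last target. There are 200 camera calls.

## Working session

There is one attempt and no reset: what is moved stays moved. The work goes in short steps, Python scripts to look and compute and a shell command to move; the robot and the scene stay as the last step left them, time stands still between calls to the robot, and variables do not carry over. Pictures are saved under pics/ and viewed, at most 10 in all, crops included, and the job is handed in when it is done.

```bash
mkdir -p pics
cat > h.py <<'E'
import numpy as np, cv2
from workcell import ctrl
def snap(n,f):
    s=ctrl.read_state(); im=ctrl.camera(n); cv2.imwrite(f'pics/{f}.png',im[:,:,::-1]); return s,im
def ray(n,u,v,s=None):
    c=ctrl.get_calibration(n);K=np.array(c['K'])
    if n!='wrist':
        R=np.array(c['R']);t=np.array(c['t']);d=np.linalg.inv(K)@[u,v,1];return -R.T@t,R.T@d
    T=np.array(c['tool_from_camera']);x=(u-K[0,2])/K[0,0];y=(v-K[1,2])/K[1,1];r=np.hypot(x,y)
    d=np.array([np.sin(r)*x/max(r,1e-9),np.sin(r)*y/max(r,1e-9),np.cos(r)])
    R=np.array(s['tool_rot']);p=np.array(s['tool_pos']);return R@T[:3,3]+p,R@T[:3,:3]@d
def atz(n,u,v,z,s=None):
    o,d=ray(n,u,v,s);return o+d*(z-o[2])/d[2]
def proj(n,X,s=None):
    c=ctrl.get_calibration(n);K=np.array(c['K'])
    if n!='wrist':
        p=K@(np.array(c['R'])@X+np.array(c['t']));return p[:2]/p[2]
    T=np.array(c['tool_from_camera']);R=np.array(s['tool_rot']);x=R.T@(np.array(X)-s['tool_pos']);q=T[:3,:3].T@(x-T[:3,3])
    th=np.arctan2(np.hypot(q[0],q[1]),q[2]);h=np.hypot(q[0],q[1])
    return np.array([K[0,2]+K[0,0]*th*q[0]/h,K[1,2]+K[1,1]*th*q[1]/h])
E
python3 - <<'E'
from h import *
for n in ('scene','side','wrist'):
    s,im=snap(n,n+'0')
    for t in ('key','stand','socket','chuck','valve_tool','bit','jar'):
        for f in ('pinpoint',):
            print(n,t,[(np.round(d['xyz'],3).tolist(),round(d['confidence'],2)) for d in getattr(ctrl,f)(n,t)][:3])
a=[cv2.imread(f'pics/{n}0.png') for n in ('scene','side')]
cv2.imwrite('pics/both.png',cv2.resize(np.vstack(a),None,fx=.78,fy=.78))
print(s['tool_rot'],s['clock'])
E
```

```text
scene key [([0.574, -0.114, -0.001], 0.87), ([0.347, -0.217, -0.003], 0.84), ([0.474, -0.213, 0.016], 0.46)]
scene stand [([0.474, -0.21, 0.015], 0.73), ([0.473, -0.266, 0.002], 0.67)]
scene socket [([0.544, 0.109, 0.093], 0.82)]
scene chuck [([0.574, 0.126, -0.004], 0.61)]
scene valve_tool [([0.483, -0.326, 0.015], 0.65)]
scene bit [([0.608, 0.13, 0.04], 0.5), ([0.474, -0.27, 0.003], 0.4)]
scene jar [([0.693, -0.237, 0.0], 0.8), ([0.594, 0.139, 0.042], 0.28)]
side key [([0.351, -0.217, 0.008], 0.94), ([0.47, -0.205, 0.018], 0.61)]
side stand [([0.476, -0.271, 0.0], 0.58)]
side socket [([0.547, 0.112, 0.09], 0.9)]
side chuck [([0.575, 0.12, -0.004], 0.71)]
side valve_tool [([0.479, -0.332, 0.018], 0.72), ([0.607, 0.122, 0.041], 0.71), ([0.725, -0.085, -0.0], 0.59)]
side bit [([0.47, -0.206, 0.017], 0.74), ([0.608, 0.133, 0.039], 0.48)]
side jar [([0.69, -0.237, 0.002], 0.81)]
wrist key [([0.348, -0.235, 0.008], 0.5)]
wrist stand [([0.479, -0.266, -0.0], 0.82)]
wrist socket []
wrist chuck [([0.572, 0.12, -0.0], 0.94)]
wrist valve_tool [([0.482, -0.332, 0.012], 0.5)]
wrist bit []
wrist jar []
[[-9.07355474e-01  4.20364172e-01  8.46827276e-05]
 [ 4.20364180e-01  9.07355462e-01  1.46073069e-04]
 [-1.54334509e-05  1.68137784e-04 -9.99999986e-01]] 0.8
```

View pics/scene0.png

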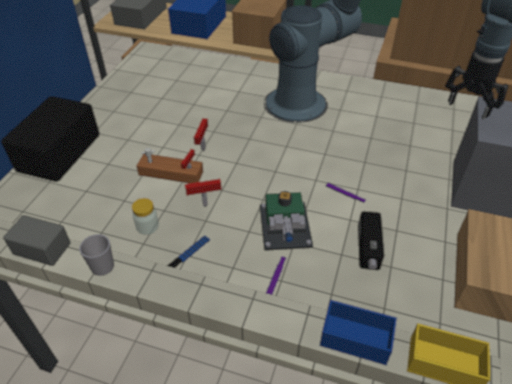

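View pics/wrist0.png

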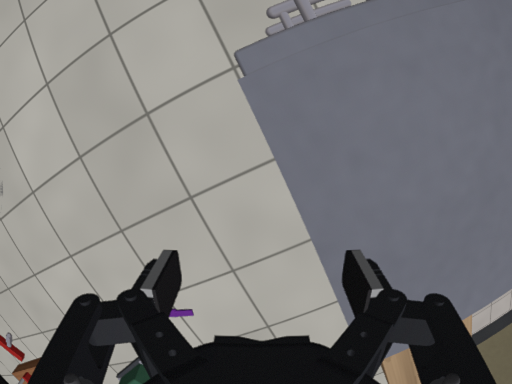

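The scene picture shows three red T shapes: in the stand at (188,158), near the robot at (202,130), and one at (204,187). The chuck is at (286,220) and the valve tool at (150,158). By the description it should be the one standing in the wooden stand. I'll check that with a close crop.

Run:
```python
from h import *
a=cv2.imread('pics/scene0.png'); b=cv2.imread('pics/side0.png')
u,v=proj('side',np.array([.472,-.208,.07])).astype(int);print(u,v)
u2,v2=proj('side',np.array([.546,.111,.09])).astype(int);print(u2,v2)
def c(i,u,v,w=64,h=48):
    u=min(max(u,w),512-w);v=min(max(v,h),384-h);return cv2.resize(i[v-h:v+h,u-w:u+w],(400,300),interpolation=cv2.INTER_CUBIC)
cv2.imwrite('pics/crop1.png',np.vstack([np.hstack([c(a,188,158),c(b,u,v)]),np.hstack([c(a,286,215),c(b,u2,v2)])]))
```

```text
231 263
256 162
```

View pics/crop1.png

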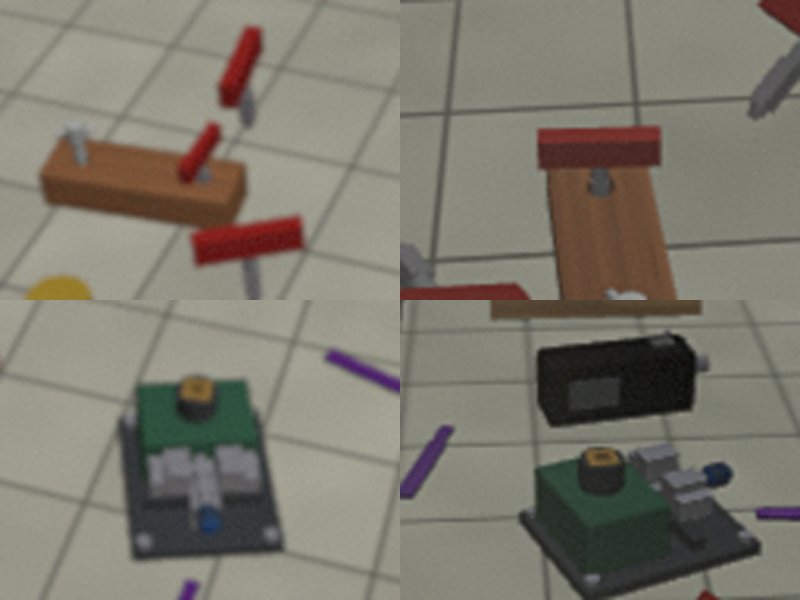

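The stand key (bar centre near scene (188,158)) is upright with a short bar. The other two are lying on the shelf. Next I'll get the bar direction and plan the approach.

```bash
cat >> h.py <<'E'
def move(goal,yaw=None,s=None):
    "print tool-frame delta in row units (25mm, 5deg), linear done first with present axes"
    s=s or ctrl.read_state();R=np.array(s['tool_rot']);d=R.T@(np.array(goal)-s['tool_pos'])/.025
    y=np.degrees(np.arctan2(R[1,0],R[0,0]))
    print('lin units',np.round(d,2),'yaw now',round(y,1), '' if yaw is None else 'dr z %.2f'%(-((yaw-y+180)%360-180)/5),'q6',round(s['joint_positions'][5],3))
E
python3 - <<'E'
from h import *
for n,p,q in (('side',(211.2,256),(250.2,255.6)),('scene',(183.2,162.8),(192.5,150))):
    A=atz(n,*p,.081);B=atz(n,*q,.081);d=B-A;print(n,A,B,np.linalg.norm(d),np.degrees(np.arctan2(d[1],d[0])))
move([.46,-.2,.3])
E
```

```text
side [ 0.43718089 -0.19867955  0.081     ] [ 0.50670743 -0.20280743  0.081     ] 0.06964897370921101 -3.3977331510124023
scene [ 0.50057845 -0.20630217  0.081     ] [ 0.43944378 -0.20341287  0.081     ] 0.06120290052607427 177.29414383867314
lin units [-20.06 -22.52   4.19] yaw now 155.1  q6 1.46
```

```bash
python3 -m inch '{"linear":[[-0.8,-0.9,0],[-0.8,-0.9,0],[-0.8,-0.9,0],[-0.8,-0.9,0],[-0.8,-0.9,0],[-0.8,-0.9,0],[-0.8,-0.9,0],[-0.8,-0.9,0],[-0.8,-0.9,0],[-0.8,-0.9,0],[-0.8,-0.9,0],[-0.8,-0.9,0],[-0.8,-0.9,0],[-0.8,-0.9,0],[-0.8,-0.9,0],[-0.8,-0.9,0],[-0.8,-0.9,0],[-0.8,-0.9,0],[-0.8,-0.9,0],[-0.8,-0.9,0]],"dr":[[0,0,0],[0,0,0],[0,0,0],[0,0,0],[0,0,0],[0,0,0],[0,0,0],[0,0,0],[0,0,0],[0,0,0],[0,0,0],[0,0,0],[0,0,0],[0,0,0],[0,0,0],[0,0,0],[0,0,0],[0,0,0],[0,0,0],[0,0,0]]}'
python3 -m inch '{"linear":[[-0.8,-0.9,0.4],[-0.8,-0.9,0.4],[-0.8,-0.9,0.4],[-0.8,-0.9,0.4],[-0.8,-0.9,0.4],[0,0,0.4],[0,0,0.4],[0,0,0.4],[0,0,0.4],[0,0,0.4]],"dr":[[0,0,0],[0,0,0],[0,0,0],[0,0,0],[0,0,0],[0,0,-0.9],[0,0,-0.9],[0,0,-0.9],[0,0,-0.9],[0,0,-0.8]]}'
python3 - <<'E'
from h import *
s,im=snap('wrist','wrist1')
print(s['clock'],s['tool_pos']);move([.472,-.204,.226],177)
for t in ('key','valve_tool','stand'):print(t,[(np.round(d['xyz'],3).tolist(),round(d['confidence'],2)) for d in ctrl.pinpoint('wrist',t)][:3])
print(proj('wrist',[.472,-.204,.081],s))
E
```

```text
clock: 2.87
tool_pos: [0.4156, -0.0563, 0.4049]
tool_rot: [[-0.907, 0.421, 0.001], [0.421, 0.907, -0.0], [-0.001, 0.0, -1.0]]
wrist_force: [0.4, 1.0, 0.3]
grip_width: 0.0849
grip_force: 0.0
clock: 3.7
tool_pos: [0.459, -0.199, 0.3042]
tool_rot: [[-0.999, 0.046, 0.0], [0.046, 0.999, 0.0], [-0.0, 0.0, -1.0]]
wrist_force: [-0.1, 0.7, -0.3]
grip_width: 0.0854
grip_force: 0.0
3.7 [ 0.45895687 -0.19897027  0.30422954]
lin units [-0.57 -0.2   3.05] yaw now 177.5 dr z 0.09 q6 -0.491
key [([0.346, -0.235, 0.006], 0.83), ([0.475, -0.207, 0.018], 0.65), ([0.588, -0.113, 0.007], 0.54)]
valve_tool [([0.482, -0.329, 0.01], 0.68)]
stand [([0.47, -0.203, 0.013], 0.66), ([0.478, -0.268, -0.001], 0.65)]
[255.83999728 236.91710381]
```

View pics/wrist1.png

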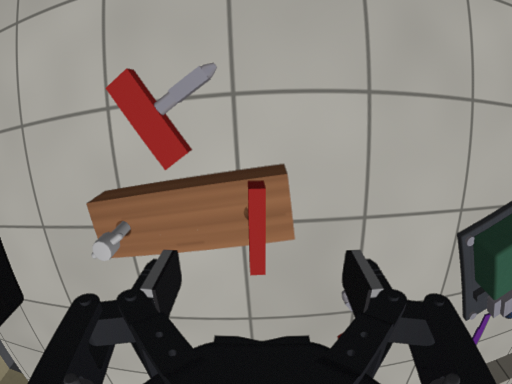

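The wrist view shows the stand key's bar from (257,181) to (258,274), nearly in line with the tool, between the fingers. The larger loose key lies at (150,115).

```bash
cat >> h.py <<'E'
def bar(im,s,z,roi):
    x0,y0,x1,y1=roi;h=cv2.cvtColor(im,cv2.COLOR_RGB2HSV);m=((h[...,1]>150)&((h[...,0]<8)|(h[...,0]>172))&(h[...,2]>60)).astype(np.uint8)
    k=np.zeros_like(m);k[y0:y1,x0:x1]=m[y0:y1,x0:x1]
    n,l,st,_=cv2.connectedComponentsWithStats(k);i=1+np.argmax(st[1:,4]);v,u=np.nonzero(l==i)
    P=np.array([atz('wrist',a,b,z,s)[:2] for a,b in zip(u,v)]).astype(np.float32)
    return cv2.minAreaRect(P*1000)
E
python3 - <<'E'
from h import *
s=ctrl.read_state();im=cv2.imread('pics/wrist1.png')[:,:,::-1].copy()
print(bar(im,s,.081,(235,170,280,285)))
for t in [(257,181),(258,274)]:print(atz('wrist',*t,.081,s))
E
```

```text
((467.2498474121094, -203.0035858154297), (12.134530067443848, 74.49554443359375), 87.3808364868164)
[ 0.43010491 -0.20064387  0.081     ]
[ 0.50447795 -0.20402473  0.081     ]
```

```bash
python3 -m inch '{"linear":[[-0.2,-0.07,0.5],[-0.2,-0.07,0.5],[0,0,0.5],[0,0,0.5],[0,0,0.5],[0,0,0.5],[0,0,0.13],[0,0,0]],"dr":[[0,0,0],[0,0,0],[0,0,0],[0,0,0],[0,0,0],[0,0,0],[0,0,0],[0,0,0]]}'
python3 -m inch '{"linear":[[0,0,0],[0,0,0],[0,0,0],[0,0,0],[0,0,0],[0,0,0],[0,0,0],[0,0,0],[0,0,0],[0,0,0]],"dr":[[0,0,0],[0,0,0],[0,0,0],[0,0,0],[0,0,0],[0,0,0],[0,0,0],[0,0,0],[0,0,0],[0,0,0]]}' 1
```

```text
clock: 4.57
tool_pos: [0.4686, -0.2026, 0.2263]
tool_rot: [[-0.999, 0.051, -0.001], [0.051, 0.999, 0.001], [0.001, 0.001, -1.0]]
wrist_force: [-0.3, 0.6, 0.2]
grip_width: 0.0853
grip_force: 0.0
clock: 5.4
tool_pos: [0.469, -0.2034, 0.2268]
tool_rot: [[-0.999, 0.05, 0.0], [0.05, 0.999, -0.002], [-0.0, -0.002, -1.0]]
wrist_force: [-1.2, -4.8, 3.4]
grip_width: 0.0108
grip_force: 59.2
```

```bash
python3 -m inch '{"linear":[[0,0,-0.2],[0,0,-0.4],[0,0,-0.6],[0,0,-0.6],[0,0,-0.7],[0,0,-0.7],[0,0,-0.7],[0,0,-0.7],[0,0,-0.7],[0,0,-0.7]],"dr":[[0,0,0],[0,0,0],[0,0,0],[0,0,0],[0,0,0],[0,0,0],[0,0,0],[0,0,0],[0,0,0],[0,0,0]]}'
python3 -m inch '{"linear":[[-0.34,0.8,0],[-0.34,0.8,0],[-0.34,0.8,0],[-0.34,0.8,0],[-0.34,0.8,0],[-0.34,0.8,0],[-0.34,0.8,0],[-0.34,0.8,0],[-0.34,0.8,0],[-0.34,0.8,0],[-0.34,0.8,0],[-0.34,0.8,0],[-0.34,0.8,0],[-0.34,0.8,0],[-0.34,0.8,0],[-0.34,0.8,0],[0,0,0],[0,0,0]],"dr":[[0,0,0],[0,0,0],[0,0,0],[0,0,0],[0,0,0],[0,0,0],[0,0,0],[0,0,0],[0,0,0],[0,0,0],[0,0,0],[0,0,0],[0,0,0],[0,0,0],[0,0,0],[0,0,0],[0,0,0],[0,0,0]]}'
python3 - <<'E'
from h import *
s,im=snap('wrist','wrist2')
print(s['tool_pos'],s['joint_positions'])
for t in ('socket','chuck'):print(t,[(np.round(d['xyz'],4).tolist(),round(d['confidence'],2)) for d in ctrl.pinpoint('wrist',t)][:3])
p=proj('wrist',[.546,.111,.088],s);print(p);u,v=p.astype(int)
c=cv2.resize(im[v-50:v+50,u-50:u+50],(500,500),interpolation=cv2.INTER_CUBIC)
print(u,v)
full=im[:,:,::-1]; f2=cv2.resize(full,(290,218)); 
out=np.zeros((500,800,3),np.uint8);out[:,:500]=c[:,:,::-1];out[:218,505:795]=f2;cv2.imwrite('pics/sock.png',out)
E
```

```text
clock: 6.23
tool_pos: [0.4683, -0.2018, 0.3765]
tool_rot: [[-0.999, 0.049, -0.001], [0.049, 0.999, 0.004], [0.001, 0.004, -1.0]]
wrist_force: [0.1, -0.3, -1.2]
grip_width: 0.0112
grip_force: 58.5
clock: 7.73
tool_pos: [0.6201, 0.1115, 0.3752]
tool_rot: [[-0.999, 0.047, -0.003], [0.047, 0.999, 0.001], [0.003, 0.001, -1.0]]
wrist_force: [-0.6, -0.5, -1.1]
grip_width: 0.0112
grip_force: 58.7
[0.62014203 0.11148855 0.37517638] [0.07691207 0.50278182 0.19884374 1.26964277 0.00152629 0.12437119]
socket [([0.5443, 0.1093, 0.0867], 0.73)]
chuck [([0.5702, 0.1186, -0.0009], 0.93), ([0.6227, 0.1116, 0.1626], 0.37), ([0.58, 0.3481, -0.002], 0.34)]
[256.90129854 110.69112121]
256 110
```

View pics/sock.png

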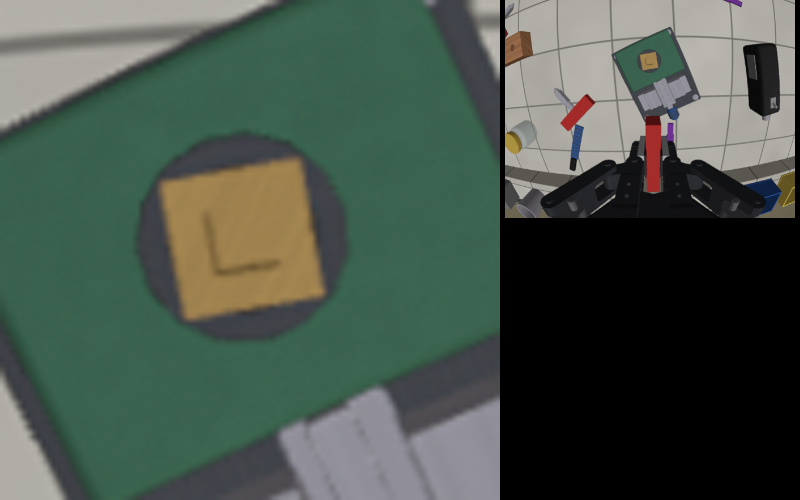

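The brass square shows clearly in the crop at (243,240), turned about 10° in the image. The full view shows the held key's bar, with its dark end face at about (653,120) in the inset. I'll measure both.

```bash
cat >> h.py <<'E'
def brass(im,s,z=.088):
    h=cv2.cvtColor(im,cv2.COLOR_RGB2HSV);m=((h[...,0]>10)&(h[...,0]<28)&(h[...,1]>100)).astype(np.uint8)
    u0,v0=proj('wrist',[.545,.111,z],s).astype(int);k=np.zeros_like(m);k[v0-45:v0+45,u0-45:u0+45]=m[v0-45:v0+45,u0-45:u0+45]
    k=cv2.morphologyEx(k,cv2.MORPH_CLOSE,np.ones((3,3)))
    n,l,st,_=cv2.connectedComponentsWithStats(k);i=1+np.argmax(st[1:,4]);v,u=np.nonzero(l==i)
    P=np.array([atz('wrist',a,b,z,s)[:2] for a,b in zip(u,v)]).astype(np.float32);return cv2.minAreaRect(P*1000),P.mean(0)*1000
E
python3 - <<'E'
from h import *
s=ctrl.read_state();im=cv2.imread('pics/wrist2.png')[:,:,::-1].copy()
print('brass',brass(im,s))
for v in range(195,340,5):
    r=im[v].astype(int);u=np.nonzero((r[:,0]>60)&(r[:,0]>2.5*r[:,1]))[0]
    u=u[(u>230)&(u<290)]
    if len(u):
        print(v,u.min(),u.max(),r[int(u.mean())].tolist(),end=' ')
        for dz in (.145,):
            A=atz('wrist',u.min(),v,s['tool_pos'][2]-dz,s);B=atz('wrist',u.max(),v,s['tool_pos'][2]-dz,s)
            R=np.array(s['tool_rot']);print(np.round(1000*R.T@(A-s['tool_pos']),1),np.round(1000*R.T@(B-s['tool_pos']),1))
c=ctrl.get_calibration('wrist');print(np.round(c['tool_from_camera'],3))
E
```

```text
brass (((543.1173095703125, 106.72731018066406), (24.373010635375977, 24.51319122314453), 7.832347869873047), array([543.0609 , 106.65149], dtype=float32))
205 249 271 [75, 16, 16] [ 40.6  -5.6 145.1] [ 40.6   3.4 145.1]
210 249 272 [75, 16, 15] [ 38.4  -5.7 145.1] [ 38.4   3.9 145.1]
215 249 273 [74, 15, 12] [ 36.2  -5.7 145.1] [ 36.2   4.3 145.1]
220 249 274 [122, 30, 30] [ 33.9  -5.7 145.1] [ 33.9   4.8 145.1]
225 249 274 [164, 45, 42] [ 31.6  -5.8 145.1] [ 31.6   4.8 145.1]
230 249 274 [165, 46, 44] [ 29.2  -5.8 145. ] [ 29.3   4.9 145.1]
235 249 274 [164, 44, 42] [ 26.9  -5.8 145. ] [ 26.9   4.9 145. ]
240 248 275 [164, 45, 42] [ 24.4  -6.3 145. ] [ 24.5   5.4 145. ]
245 248 275 [164, 45, 43] [ 22.   -6.3 145. ] [ 22.    5.4 145. ]
250 248 275 [164, 46, 43] [ 19.5  -6.4 145. ] [ 19.5   5.5 145. ]
255 248 275 [164, 45, 42] [ 16.9  -6.4 145. ] [ 16.9   5.5 145. ]
260 248 275 [164, 45, 42] [ 14.3  -6.5 145. ] [ 14.3   5.6 145. ]
265 249 274 [164, 44, 42] [ 11.7  -6.1 145. ] [ 11.7   5.2 145. ]
270 249 274 [165, 46, 43] [  9.   -6.1 145. ] [  9.    5.3 145. ]
275 250 273 [164, 44, 4
[... 259 characters left out ...]
45, 43] [ -5.6  -5.9 145. ] [ -5.6   5.1 145. ]
300 250 273 [164, 45, 43] [ -8.7  -6.  145. ] [ -8.7   5.2 145. ]
305 250 273 [164, 45, 43] [-11.9  -6.  145. ] [-11.9   5.2 145. ]
310 250 273 [164, 45, 42] [-15.2  -6.1 145. ] [-15.2   5.3 145. ]
315 251 273 [164, 46, 44] [-18.6  -5.7 145. ] [-18.6   5.4 145. ]
320 251 273 [163, 45, 43] [-22.1  -5.7 145. ] [-22.1   5.5 145. ]
325 251 272 [163, 44, 43] [-25.7  -5.8 145. ] [-25.7   5.  145. ]
330 251 272 [164, 45, 42] [-29.5  -5.9 144.9] [-29.5   5.1 145. ]
335 251 272 [163, 44, 42] [-33.3  -5.9 144.9] [-33.3   5.2 144.9]
[[ 0.001 -0.948 -0.317  0.083]
 [ 1.     0.001  0.001 -0.001]
 [-0.    -0.317  0.948  0.03 ]
 [ 0.     0.     0.     1.   ]]
```

```bash
python3 -m inch '{"linear":[[0.6,0.4,0.3],[0.6,0.4,0.3],[0.6,0.4,0.3],[0.6,0.4,0.3],[0.6,0.4,0.3],[0.6,0.4,0.3]],"dr":[[0,0,0],[0,0,0],[0,0,0],[0,0,0],[0,0,0],[0,0,0]]}'
python3 -m inch '{"linear":[[0,0,0],[0,0,0],[0,0,0],[0,0,0],[0,0,0],[0,0,0],[0,0,0],[0,0,0],[0,0,0],[0,0,0],[0,0,0],[0,0,0],[0,0,0],[0,0,0],[0,0,0],[0,0,0],[0,0,0],[0,0,0],[0,0,0],[0,0,0]],"dr":[[0,0,-1],[0,0,-1],[0,0,-1],[0,0,-1],[0,0,-1],[0,0,-1],[0,0,-1],[0,0,-1],[0,0,-1],[0,0,-1],[0,0,-1],[0,0,-1],[0,0,-1],[0,0,-1],[0,0,-1],[0,0,-1],[0,0,-1],[0,0,-1],[0,0,-1],[0,0,-1]]}'
python3 -m inch '{"linear":[[0,0,0],[0,0,0]],"dr":[[0,0,0],[0,0,0]]}'
python3 - <<'E'
from h import *
s,im=snap('wrist','wrist3');np.save('s3.npy',s,allow_pickle=True)
print(s['tool_pos'],s['joint_positions'][5]);move([.543,.1067,.33],277.8)
print('brass',brass(im,s))
print([(np.round(d['xyz'],4).tolist(),round(d['confidence'],2)) for d in ctrl.pinpoint('wrist','socket')])
R=np.array(s['tool_rot'])
for v in list(range(210,228,3))+list(range(335,383,5)):
    r=im[v].astype(int);u=np.nonzero((r[:,0]>60)&(r[:,0]>2.5*r[:,1]))[0];u=u[(u>230)&(u<290)]
    if len(u):print(v,u.min(),u.max(),r[int(u.mean())].tolist(),np.round(1000*R.T@(atz('wrist',u.mean(),v,s['tool_pos'][2]-.145,s)-s['tool_pos']),1))
for c in ('scene','side'):
    snap(c,c+'3');print(c,[np.round(d['xyz'],4) for d in ctrl.pinpoint(c,'key')][:3], [np.round(d['xyz'],4) for d in ctrl.pinpoint(c,'socket')])
E
```

```text
clock: 8.38
tool_pos: [0.5325, 0.1739, 0.3313]
tool_rot: [[-0.999, 0.051, -0.0], [0.051, 0.999, 0.0], [0.0, 0.0, -1.0]]
wrist_force: [0.2, -0.3, -1.2]
grip_width: 0.0112
grip_force: 58.7
clock: 10.05
tool_pos: [0.5332, 0.1735, 0.3316]
tool_rot: [[0.127, -0.992, -0.0], [-0.992, -0.127, 0.0], [-0.0, 0.0, -1.0]]
wrist_force: [0.7, -0.5, -1.4]
grip_width: 0.0109
grip_force: 58.6
clock: 10.22
tool_pos: [0.5334, 0.1737, 0.3316]
tool_rot: [[0.121, -0.993, -0.0], [-0.993, -0.121, 0.0], [-0.0, 0.0, -1.0]]
wrist_force: [-0.3, -0.3, -1.1]
grip_width: 0.0111
grip_force: 58.6
[0.53335612 0.17371024 0.33155965] -1.4904415476365211
lin units [ 2.71 -0.05  0.06] yaw now -83.0 dr z -0.17 q6 -1.491
brass (((543.1159057617188, 108.3043212890625), (24.295494079589844, 23.869705200195312), 7.204019069671631), array([542.80164, 108.47044], dtype=float32))
[([0.5449, 0.1092, 0.0856], 0.85)]
210 249 272 [87, 22, 20] [ 36.9   1.6 145. ]
213 249 273 [86, 20, 17] [ 35.6   1.8 145. ]
216 249 273 [87, 21, 21] [ 34.2   1.8 145. ]
219 249 274 [88, 21, 20] [ 32.9   2.  145. ]
222 248 274 [164, 46, 43] [ 31.5   1.8 145. ]
225 249 274 [163, 45, 43] [ 30.1   2.  145. ]
335 251 272 [163, 45, 43] [-35.    2.1 145. ]
scene [array([ 0.585 , -0.1098,  0.0096]), array([0.534 , 0.1713, 0.1198])] [array([0.5433, 0.1084, 0.0926])]
side [array([ 0.3447, -0.2342,  0.005 ]), array([ 0.5877, -0.109 ,  0.01  ]), array([0.583, 0.35 , 0.   ])] [array([0.5475, 0.1104, 0.0872]), array([ 0.7244, -0.0873, -0.0015])]
```

Run:
```python
from h import *
for i in range(2):
    c=ctrl.get_calibration('wrist');print(np.round(c['K'],2).tolist(),np.round(c['tool_from_camera'],4).tolist())
s=np.load('s3.npy',allow_pickle=True).item();im=cv2.imread('pics/wrist3.png')[:,:,::-1]
r=im[225].astype(int);u=np.nonzero((r[:,0]>60)&(r[:,0]>2.5*r[:,1]))[0];u=u[(u>230)&(u<290)];print(u)
R=np.array(s['tool_rot']);print(R@R.T-np.eye(3))
for a in (249,261.5,274):print(R.T@(atz('wrist',a,225,s['tool_pos'][2]-.145,s)-s['tool_pos']))
```

```text
[[297.32, 0.0, 261.36], [0.0, 297.32, 194.71], [0.0, 0.0, 1.0]] [[0.0014, -0.9479, -0.3185, 0.0821], [1.0, 0.001, 0.0014, 0.0018], [-0.001, -0.3185, 0.9479, 0.0303], [0.0, 0.0, 0.0, 1.0]]
[[297.32, 0.0, 261.36], [0.0, 297.32, 194.71], [0.0, 0.0, 1.0]] [[0.0014, -0.9479, -0.3185, 0.0821], [1.0, 0.001, 0.0014, 0.0018], [-0.001, -0.3185, 0.9479, 0.0303], [0.0, 0.0, 0.0, 1.0]]
[249 250 251 252 253 254 255 256 257 258 259 260 261 262 263 264 265 266
 267 268 269 270 271 272 273 274]
[[ 2.22044605e-16  2.30953902e-17  1.32329470e-17]
 [ 2.30953902e-17 -2.22044605e-16  1.30274913e-17]
 [ 1.32329470e-17  1.30274913e-17  0.00000000e+00]]
[ 0.03007544 -0.00329048  0.14499127]
[0.03008812 0.00199912 0.14499249]
[0.03008422 0.00728954 0.14499371]
```

```bash
python3 -m inch '{"linear":[[0.5,-0.03,0],[0.5,-0.03,0],[0.5,-0.03,0],[0.5,-0.03,0],[0.5,-0.03,0],[0.26,0,0],[0,0,0],[0,0,0]],"dr":[[0,0,-0.1],[0,0,0],[0,0,0],[0,0,0],[0,0,0],[0,0,0],[0,0,0],[0,0,0]]}'
python3 - <<'E'
from h import *
s,a=snap('scene','scene4');_,b=snap('side','side4');_,w=snap('wrist','wrist4')
p=np.array(s['tool_pos']);print(p);move([.545,.106,.33],-82.5)
tip=p-[0,0,.211]
o=[]
for n,i in (('scene',a),('side',b)):
    u,v=proj(n,tip).astype(int);print(n,proj(n,tip),proj(n,tip-[0,0,.031]),[np.round(d['xyz'],4) for d in ctrl.pinpoint(n,'socket')],[np.round(d['xyz'],4) for d in ctrl.pinpoint(n,'key')])
    o.append(cv2.resize(i[v-24:v+24,u-24:u+24,::-1],(400,400),interpolation=cv2.INTER_CUBIC))
cv2.imwrite('pics/fit4.png',np.hstack(o))
E
```

```text
clock: 11.28
tool_pos: [0.5465, 0.106, 0.3315]
tool_rot: [[0.132, -0.991, -0.0], [-0.991, -0.132, 0.001], [-0.001, 0.0, -1.0]]
wrist_force: [-0.0, 0.3, -1.7]
grip_width: 0.0113
grip_force: 58.6
[0.5464899  0.10599599 0.33146561]
lin units [0.03 0.06 0.06] yaw now -82.3 dr z 0.04 q6 -1.626
scene [283.73727393 186.66143441] [283.27983509 194.98681067] [array([0.5422, 0.1105, 0.0929])] [array([0.5523, 0.1066, 0.1219]), array([ 0.5852, -0.1132,  0.0086]), array([ 0.3448, -0.235 ,  0.0114])]
side [257.37868596 152.91882417] [257.18866157 164.11451683] [array([0.5469, 0.1083, 0.0882])] [array([ 0.587 , -0.1073,  0.0071]), array([ 0.3471, -0.2353,  0.0061]), array([0.5489, 0.1101, 0.1208])]
```

View pics/fit4.png

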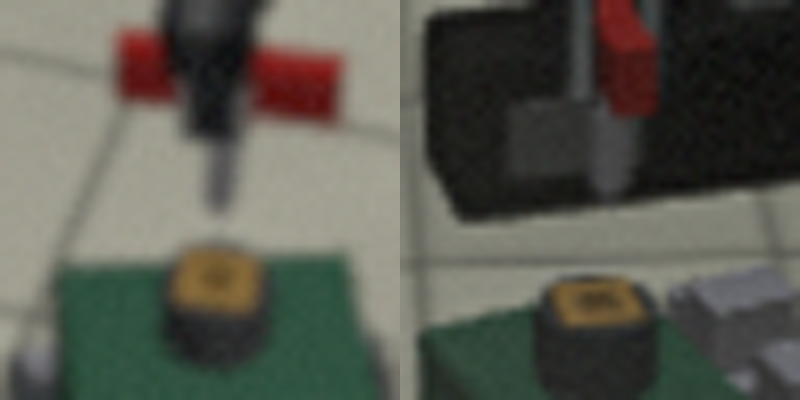

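The picture shows the tip at (218,208) and the socket at (217,277) in the scene half. In the side half they are at (610,196) and (601,302). So the key is within about 1 mm of the hole. I'll make a small correction and descend.

```bash
python3 -m inch '{"linear":[[-0.025,0.035,0.2],[0,0,0.3],[0,0,0.3],[0,0,0.2],[0,0,0.12],[0,0,0.12],[0,0,0.12],[0,0,0.12],[0,0,0],[0,0,0]],"dr":[[0,0,0],[0,0,0],[0,0,0],[0,0,0],[0,0,0],[0,0,0],[0,0,0],[0,0,0],[0,0,0],[0,0,0]]}'
```

```text
clock: 12.47
tool_pos: [0.5452, 0.107, 0.2942]
tool_rot: [[0.133, -0.991, -0.001], [-0.991, -0.133, 0.0], [-0.0, 0.001, -1.0]]
wrist_force: [0.1, -1.1, -0.7]
grip_width: 0.0109
grip_force: 58.3
```

```bash
python3 -m inch '{"linear":[[0,0,0.1],[0,0,0.1],[0,0,0]],"dr":[[0,0,0],[0,0,0],[0,0,0]]}'
python3 -m inch '{"linear":[[0,0,0.1],[0,0,0.1],[0,0,0]],"dr":[[0,0,0],[0,0,0],[0,0,0]]}'
```

```text
clock: 12.72
tool_pos: [0.5452, 0.107, 0.289]
tool_rot: [[0.133, -0.991, -0.001], [-0.991, -0.133, -0.0], [-0.0, 0.001, -1.0]]
wrist_force: [-1.3, 0.3, -1.4]
grip_width: 0.0107
grip_force: 58.5
clock: 12.97
tool_pos: [0.5452, 0.107, 0.2838]
tool_rot: [[0.133, -0.991, -0.001], [-0.991, -0.133, 0.0], [-0.0, 0.001, -1.0]]
wrist_force: [-1.2, 0.2, -2.7]
grip_width: 0.011
grip_force: 58.3
```

```bash
python3 -m inch '{"linear":[[0,0,0.1],[0,0,0.1],[0,0,0]],"dr":[[0,0,0],[0,0,0],[0,0,0]]}'
python3 -m inch '{"linear":[[0,0,0.08],[0,0,0.08],[0,0,0.06],[0,0,0]],"dr":[[0,0,0],[0,0,0],[0,0,0],[0,0,0]]}'
```

```text
clock: 13.22
tool_pos: [0.5452, 0.107, 0.2788]
tool_rot: [[0.133, -0.991, -0.001], [-0.991, -0.133, -0.0], [-0.0, 0.001, -1.0]]
wrist_force: [-1.7, 0.2, -3.1]
grip_width: 0.011
grip_force: 58.3
clock: 13.55
tool_pos: [0.5455, 0.1071, 0.2755]
tool_rot: [[0.133, -0.991, 0.001], [-0.991, -0.133, 0.0], [0.0, -0.001, -1.0]]
wrist_force: [-6.0, -1.2, 11.2]
grip_width: 0.0111
grip_force: 60.3
```

```bash
cat > t.py <<'E'
from h import *
s=ctrl.read_state();R=np.array(s['tool_rot']);print('yaw',round(np.degrees(np.arctan2(R[1,0],R[0,0])),1),'torque',np.round(s['wrist_torque'],2),'q6',round(s['joint_positions'][5],2),'eff6',round(s['joint_efforts'][5],2))
E
python3 t.py
python3 -m inch '{"linear":[[0,0,0.03],[0,0,0],[0,0,0],[0,0,0],[0,0,0],[0,0,0],[0,0,0],[0,0,0],[0,0,0]],"dr":[[0,0,0.3],[0,0,0.6],[0,0,0.8],[0,0,0.8],[0,0,0.8],[0,0,0.8],[0,0,0.8],[0,0,0.8],[0,0,0]]}'
python3 t.py
```

```text
yaw -82.3 torque [-0.13  1.46  0.01] q6 -1.62 eff6 0.01
clock: 14.3
tool_pos: [0.5447, 0.1071, 0.2753]
tool_rot: [[-0.358, -0.934, -0.0], [-0.934, 0.358, 0.0], [-0.0, 0.0, -1.0]]
wrist_force: [-11.1, -1.2, 16.7]
grip_width: 0.0109
grip_force: 61.2
yaw -111.0 torque [-0.23  2.32  0.11] q6 -1.13 eff6 0.57
```

```bash
python3 -m inch '{"linear":[[0.01,0.026,0],[0,0,0],[0,0,0],[0,0,0],[0,0,0],[0,0,0],[0,0,0],[0,0,0],[0,0,0]],"dr":[[0,0,0.6],[0,0,0.8],[0,0,0.8],[0,0,0.8],[0,0,0.8],[0,0,0.8],[0,0,0.8],[0,0,0.6],[0,0,0]]}'
python3 t.py
python3 -m inch '{"linear":[[0,0,0],[0,0,0],[0,0,0],[0,0,0],[0,0,0],[0,0,0]],"dr":[[0,0,0.6],[0,0,0.6],[0,0,0.6],[0,0,0.6],[0,0,0.6],[0,0,0]]}'
python3 t.py
```

```text
clock: 15.05
tool_pos: [0.5438, 0.1074, 0.2753]
tool_rot: [[-0.776, -0.631, -0.0], [-0.631, 0.776, 0.001], [-0.0, 0.001, -1.0]]
wrist_force: [-11.3, 0.2, 17.6]
grip_width: 0.011
grip_force: 61.3
yaw -140.9 torque [0.1 2.4 0.1] q6 -0.6 eff6 0.47
clock: 15.55
tool_pos: [0.5437, 0.1077, 0.2753]
tool_rot: [[-0.913, -0.409, -0.001], [-0.409, 0.913, 0.002], [-0.0, 0.002, -1.0]]
wrist_force: [-11.2, 2.3, 17.7]
grip_width: 0.0113
grip_force: 61.4
yaw -155.9 torque [0.29 2.53 0.14] q6 -0.34 eff6 0.46
```

```bash
for i in 1; do python3 -m inch '{"linear":[[0,0,0],[0,0,0],[0,0,0],[0,0,0],[0,0,0],[0,0,0]],"dr":[[0,0,0.6],[0,0,0.6],[0,0,0.6],[0,0,0.6],[0,0,0.6],[0,0,0]]}' | grep force; python3 t.py; done
python3 -m inch '{"linear":[[0,0,0],[0,0,0],[0,0,0],[0,0,0],[0,0,0],[0,0,0]],"dr":[[0,0,0.6],[0,0,0.6],[0,0,0.6],[0,0,0.6],[0,0,0.6],[0,0,0]]}' | grep force; python3 t.py
```

```text
wrist_force: [-11.9, 3.0, 17.9]
grip_force: 61.4
yaw -170.9 torque [0.48 2.61 0.1 ] q6 -0.08 eff6 0.46
wrist_force: [-12.3, 4.7, 18.1]
grip_force: 61.4
yaw 174.1 torque [1.02 2.68 0.01] q6 0.18 eff6 0.42
```

```bash
python3 -m inch '{"linear":[[0,0,0],[0,0,0],[0,0,0],[0,0,0],[0,0,0],[0,0,0]],"dr":[[0,0,0.6],[0,0,0.6],[0,0,0.6],[0,0,0.6],[0,0,0.6],[0,0,0]]}' | grep force; python3 t.py
python3 - <<'E'
from h import *
for n in ('scene','side'):
    snap(n,n+'5')
    for t in ('jaw_left','jaw_right','bit'):print(n,t,[(np.round(d['xyz'],4).tolist(),round(d['confidence'],2)) for d in ctrl.pinpoint(n,t)][:2])
a=cv2.imread('pics/scene5.png');u,v=proj('scene',np.array([.6,.13,.05])).astype(int)
b=cv2.imread('pics/side5.png');p,q=proj('side',np.array([.6,.13,.05])).astype(int)
cv2.imwrite('pics/jaw5.png',np.hstack([cv2.resize(a[v-32:v+32,u-32:u+32],(400,400),interpolation=cv2.INTER_CUBIC),cv2.resize(b[q-32:q+32,p-32:p+32],(400,400),interpolation=cv2.INTER_CUBIC)]))
E
```

```text
wrist_force: [-12.4, 6.1, 17.8]
grip_force: 61.5
yaw 159.2 torque [1.31 2.65 0.34] q6 0.44 eff6 0.63
scene jaw_left [([0.5975, 0.1337, 0.0413], 0.6)]
scene jaw_right [([0.6057, 0.1278, 0.0374], 0.49)]
scene bit [([0.6059, 0.1346, 0.0372], 0.53)]
side jaw_left [([0.6002, 0.1351, 0.0379], 0.6)]
side jaw_right [([0.6043, 0.1286, 0.039], 0.52)]
side bit [([0.606, 0.1341, 0.0382], 0.49), ([0.6061, 0.1258, 0.0401], 0.22)]
```

View pics/jaw5.png

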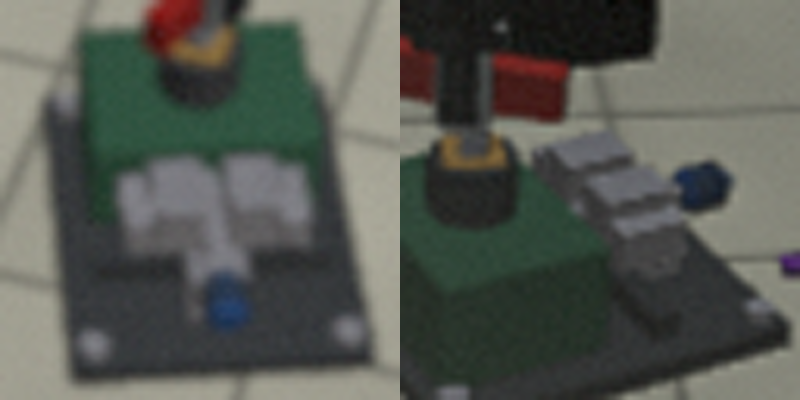

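The jaws at (180,190) and (255,185) are close around the shank and the torque is rising, so they may be starting to bite. I'll keep turning.

```bash
python3 -m inch '{"linear":[[0,0,0],[0,0,0],[0,0,0],[0,0,0]],"dr":[[0,0,0.5],[0,0,0.5],[0,0,0.5],[0,0,0]]}' | grep force; python3 t.py
python3 -m inch '{"linear":[[0,0,0],[0,0,0],[0,0,0],[0,0,0]],"dr":[[0,0,0.5],[0,0,0.5],[0,0,0.5],[0,0,0]]}' | grep force; python3 t.py
```

```text
wrist_force: [-11.6, 7.0, 16.9]
grip_force: 61.6
yaw 151.8 torque [1.45 2.55 0.46] q6 0.57 eff6 0.71
wrist_force: [-12.0, 6.7, 17.1]
grip_force: 61.7
yaw 144.3 torque [1.51 2.45 0.57] q6 0.71 eff6 0.81
```

```bash
python3 -m inch '{"linear":[[0,0,0],[0,0,0],[0,0,0],[0,0,0]],"dr":[[0,0,0.5],[0,0,0.5],[0,0,0.5],[0,0,0]]}' | grep force; python3 t.py
python3 -m inch '{"linear":[[0,0,0],[0,0,0],[0,0,0],[0,0,0]],"dr":[[0,0,0.5],[0,0,0.5],[0,0,0.5],[0,0,0]]}' | grep -E 'force|width'; python3 t.py
```

```text
wrist_force: [-10.1, 7.1, 15.6]
grip_force: 61.7
yaw 136.8 torque [1.58 2.3  0.52] q6 0.84 eff6 0.79
wrist_force: [-10.7, 8.4, 14.5]
grip_width: 0.0109
grip_force: 61.4
yaw 129.3 torque [1.73 2.22 0.44] q6 0.97 eff6 0.68
```

Run:
```python
from h import *
s,im=snap('wrist','wrist6');_,a=snap('scene','scene6');_,b=snap('side','side6')
u,v=proj('scene',np.array([.585,.12,.06])).astype(int);p,q=proj('side',np.array([.585,.12,.08])).astype(int)
r=lambda i:cv2.resize(i[:,:,::-1],(400,300),interpolation=cv2.INTER_CUBIC)
cv2.imwrite('pics/v6.png',np.vstack([np.hstack([r(a[v-24:v+24,u-32:u+32]),r(b[q-24:q+24,p-32:p+32])]),np.hstack([r(im),r(im[180:340,155:368])])]))
for t in range(205,345,10):
    x=im[t].astype(int);w=np.nonzero((x[:,0]>60)&(x[:,0]>2.5*x[:,1]))[0];w=w[(w>215)&(w<305)]
    if len(w):print(t,w.min(),w.max(),end='; ')
```

```text
205 248 272; 215 247 274; 225 247 275; 235 248 274; 245 248 274; 255 248 275; 265 249 274; 275 250 273; 285 250 273; 295 250 273; 305 250 273; 315 251 272; 325 252 272; 335 244 272;
```

View pics/v6.png

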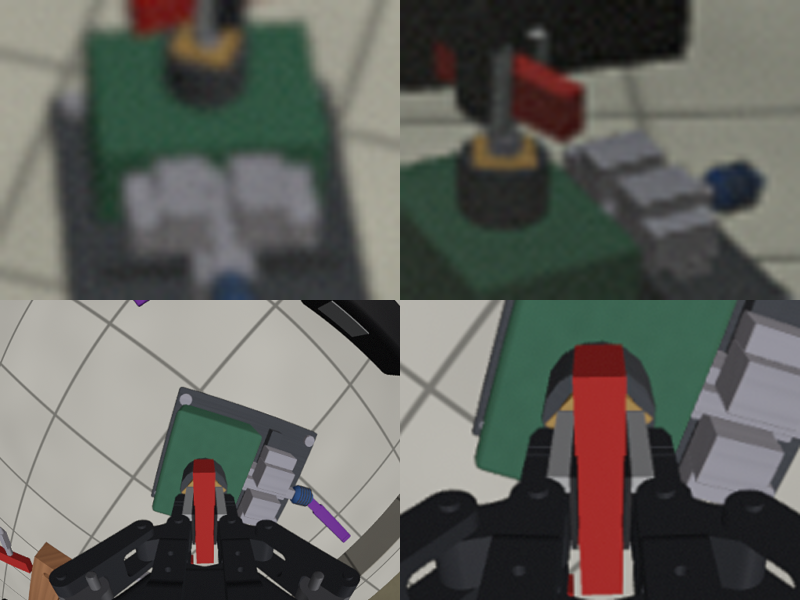

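The bar is still square in the grip and the jaws are nearly shut on the shank. The total turn is 2.59 rad, so the real bite may not have come yet. I'll turn further.

```bash
python3 -m inch '{"linear":[[0,0,0],[0,0,0],[0,0,0],[0,0,0]],"dr":[[0,0,0.5],[0,0,0.5],[0,0,0.5],[0,0,0]]}' | grep force; python3 t.py
python3 -m inch '{"linear":[[0,0,0],[0,0,0],[0,0,0],[0,0,0]],"dr":[[0,0,0.5],[0,0,0.5],[0,0,0.5],[0,0,0]]}' | grep -E 'force|width'; python3 t.py
```

```text
wrist_force: [-9.0, 8.3, 14.5]
grip_force: 61.0
yaw 121.7 torque [ 1.85  2.1  -0.16] q6 1.1 eff6 0.12
wrist_force: [-8.0, 8.4, 13.4]
grip_width: 0.0109
grip_force: 60.9
yaw 114.2 torque [1.82 1.92 0.02] q6 1.23 eff6 0.26
```

Run:
```python
from h import *
s,im=snap('wrist','wrist7');_,a=snap('scene','scene7');_,b=snap('side','side7')
print(s['wrist_torque'],s['wrist_force'],s['tool_pos'])
for t in range(205,345,10):
    x=im[t].astype(int);w=np.nonzero((x[:,0]>60)&(x[:,0]>2.5*x[:,1]))[0];w=w[(w>215)&(w<305)]
    if len(w):print(t,w.min(),w.max(),end='; ')
r=lambda i:cv2.resize(i[:,:,::-1],(400,300),interpolation=cv2.INTER_CUBIC)
im6=cv2.imread('pics/wrist6.png')[:,:,::-1]
p,q=proj('side',np.array([.56,.11,.09])).astype(int)
b6=cv2.imread('pics/side6.png')[:,:,::-1]
cv2.imwrite('pics/v7.png',np.vstack([np.hstack([r(im6[170:290,200:360]),r(im[170:290,200:360])]),np.hstack([r(b6[q-18:q+18,p-24:p+24]),r(b[q-18:q+18,p-24:p+24])])]))
```

```text
[1.81986484 1.91987057 0.02189963] [-8.00066493  8.43497563 13.36193894] [0.54465909 0.10937968 0.27535007]
205 249 272; 215 248 274; 225 248 275; 235 248 274; 245 248 274; 255 248 275; 265 249 274; 275 249 273; 285 250 273; 295 250 273; 305 250 273; 315 251 272; 325 251 272; 335 252 279;
```

View pics/v7.png

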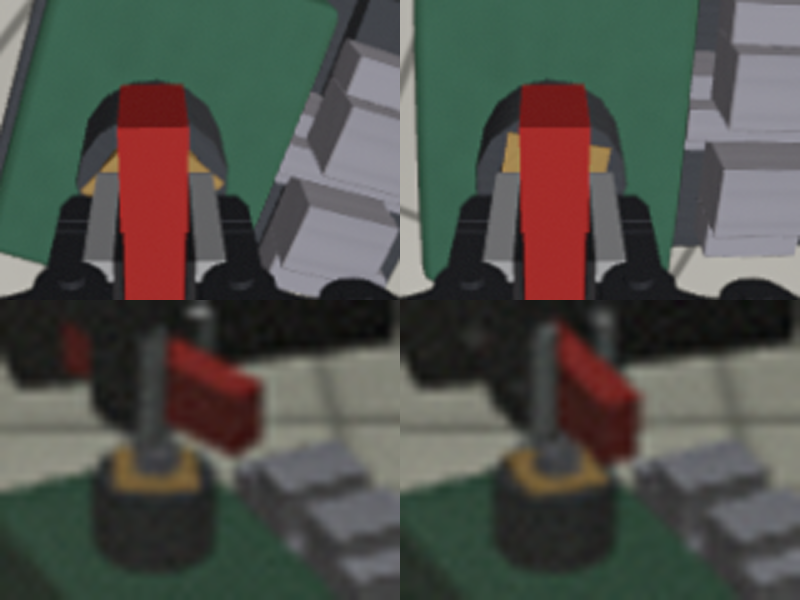

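The upper halves show the brass square against the bar. At wrist6 it looks like a diamond to the bar, and at wrist7 it is nearly square to it. So after the bite the key may have slipped in the socket. I'll measure the brass angle.

```bash
cat > br.py <<'E'
from h import *
from scipy.optimize import minimize
def fit(im,s):
    h=cv2.cvtColor(np.ascontiguousarray(im),cv2.COLOR_RGB2HSV);m=((h[...,0]>10)&(h[...,0]<28)&(h[...,1]>100)&(h[...,2]>80))
    col=np.nonzero(m[205:275,215:310]);v,u=col[0]+205,col[1]+215
    R=np.array(s['tool_rot']);P=np.array([(R.T@(atz('wrist',a,b,.088,s)-s['tool_pos']))[:2] for a,b in zip(u,v)])*1000
    # visible collar pixels (dark, non-brass) must lie outside
    g=h[...,2];c=np.nonzero((g[205:250,225:300]>35)&(g[205:250,225:300]<75)&(h[205:250,225:300,1]<70));cv_,cu=c[0]+205,c[1]+225
    Q=np.array([(R.T@(atz('wrist',a,b,.088,s)-s['tool_pos']))[:2] for a,b in zip(cu,cv_)])*1000
    best=[]
    for th in range(0,90,2):
        t=np.radians(th);A=np.array([[np.cos(t),np.sin(t)],[-np.sin(t),np.cos(t)]])
        for x in np.arange(-5,5.1,1):
            for y in np.arange(-5,5.1,1):
                d=lambda Z:np.abs((Z-[x,y])@A.T).max(1)-12
                best.append((np.clip(d(P),0,3).sum()+np.clip(-d(Q),0,3).sum(),th,x,y))
    best.sort();y0=np.degrees(np.arctan2(R[1,0],R[0,0]));print(len(P),len(Q),'yaw',round(y0,1))
    for b in best[:4]:print(np.round(b,1),'brass world',round((y0-b[1])%90,1))
E
python3 - <<'E'
from br import *
import math
s=ctrl.read_state();fit(cv2.imread('pics/wrist7.png')[:,:,::-1],s)
s6=dict(s);y=math.radians(129.3);s6['tool_rot']=[[math.cos(y),math.sin(y),0],[math.sin(y),-math.cos(y),0],[0,0,-1]];s6['tool_pos']=[.5443,.1092,.2753]
fit(cv2.imread('pics/wrist6.png')[:,:,::-1],s6)
E
```

```text
170 533 yaw 114.3
[ 6.9 12.  -1.  -3. ] brass world 12.3
[ 8.5 10.  -1.  -3. ] brass world 14.3
[ 8.8  8.  -1.  -2. ] brass world 16.3
[ 9. 14. -1. -3.] brass world 10.3
109 543 yaw 129.3
[ 4.9 40.  -1.  -2. ] brass world 89.3
[ 5.9 42.  -1.  -2. ] brass world 87.3
[ 7.7 40.  -1.  -3. ] brass world 89.3
[ 8.1 38.  -1.  -2. ] brass world 1.3
```

The brass sat at about 179° and is now at about 192° (mod 90). So the jaws bit after about 1.7 rad. I then over-turned, and the key jumped a quarter turn in the square and eased the socket back a little. I'll unload the side force first, then tighten again and stop at the torque rise.

```bash
python3 -m inch '{"linear":[[0.05,-0.02,0],[0.05,-0.02,0],[0,0,0]],"dr":[[0,0,0],[0,0,0],[0,0,0]]}'; python3 t.py
python3 -m inch '{"linear":[[0,0,0.03],[0,0,0],[0,0,0],[0,0,0]],"dr":[[0,0,0.6],[0,0,0.6],[0,0,0.6],[0,0,0]]}'; python3 t.py
```

```text
clock: 20.0
tool_pos: [0.5438, 0.1104, 0.2754]
tool_rot: [[-0.41, 0.912, 0.005], [0.912, 0.41, 0.005], [0.002, 0.006, -1.0]]
wrist_force: [-5.0, 4.4, 10.0]
grip_width: 0.0111
grip_force: 60.3
yaw 114.2 torque [0.99 1.02 0.04] q6 1.23 eff6 -0.0
clock: 20.33
tool_pos: [0.5445, 0.1102, 0.2753]
tool_rot: [[-0.261, 0.965, 0.006], [0.965, 0.261, 0.005], [0.003, 0.007, -1.0]]
wrist_force: [-4.4, 4.7, 12.2]
grip_width: 0.011
grip_force: 60.8
yaw 105.1 torque [0.86 0.89 0.03] q6 1.39 eff6 0.32
```

```bash
python3 -m inch '{"linear":[[0.04,-0.02,0.03],[0,0,0],[0,0,0],[0,0,0],[0,0,0]],"dr":[[0,0,0.5],[0,0,0.5],[0,0,0.5],[0,0,0.5],[0,0,0]]}'|grep force; python3 t.py
python3 -m inch '{"linear":[[0,0,0.03],[0,0,0],[0,0,0],[0,0,0],[0,0,0]],"dr":[[0,0,0.5],[0,0,0.5],[0,0,0.5],[0,0,0.5],[0,0,0]]}'|grep force; python3 t.py
python3 - <<'E'
from br import *
s,im=snap('wrist','wrist8');fit(im,s)
E
```

```text
wrist_force: [-4.5, 3.8, 14.9]
grip_force: 61.1
yaw 95.1 torque [0.62 0.88 0.02] q6 1.57 eff6 0.34
wrist_force: [-5.0, 3.4, 18.4]
grip_force: 61.7
yaw 85.1 torque [0.6  1.14 0.09] q6 1.74 eff6 0.37
123 531 yaw 85.1
[ 3. 72. -2. -2.] brass world 13.1
[ 3.5 74.  -2.  -2. ] brass world 11.1
[ 3.6 70.  -2.  -2. ] brass world 15.1
[ 3.7 68.  -1.  -2. ] brass world 17.1
```

```bash
for k in 1; do python3 -m inch '{"linear":[[0,0,0],[0,0,0],[0,0,0]],"dr":[[0,0,0.5],[0,0,0.5],[0,0,0]]}'|grep wrist_f; python3 t.py; done
python3 -m inch '{"linear":[[0,0,0],[0,0,0],[0,0,0]],"dr":[[0,0,0.5],[0,0,0.5],[0,0,0]]}'|grep wrist_f; python3 t.py
python3 -m inch '{"linear":[[0,0,0],[0,0,0],[0,0,0]],"dr":[[0,0,0.5],[0,0,0.5],[0,0,0]]}'|grep wrist_f; python3 t.py
python3 - <<'E'
from br import *
s,im=snap('wrist','wrist9');fit(im,s)
E
```

```text
wrist_force: [-4.9, 3.0, 18.1]
yaw 80.1 torque [0.48 1.05 0.12] q6 1.83 eff6 0.39
wrist_force: [-5.2, 3.4, 17.1]
yaw 75.2 torque [0.47 1.02 0.25] q6 1.92 eff6 0.53
wrist_force: [-3.6, 2.0, 18.6]
yaw 70.2 torque [0.45 0.89 0.39] q6 2.0 eff6 0.64
106 452 yaw 70.2
[ 0.2 62.  -2.  -2. ] brass world 8.2
[ 0.2 66.  -3.  -2. ] brass world 4.2
[ 0.5 68.  -3.  -2. ] brass world 2.2
[ 0.6 60.  -2.  -2. ] brass world 10.2
```

```bash
python3 -m inch '{"linear":[[0,0,0],[0,0,0],[0,0,0]],"dr":[[0,0,0.4],[0,0,0.4],[0,0,0]]}'|grep wrist_f; python3 t.py
python3 -m inch '{"linear":[[0,0,0],[0,0,0],[0,0,0]],"dr":[[0,0,0.4],[0,0,0.4],[0,0,0]]}'|grep wrist_f; python3 t.py
python3 - <<'E'
from br import *
s,im=snap('wrist','wrist10');fit(im,s)
for n in ('scene','side'):
    snap(n,n+'10')
    for t in ('jaw_left','jaw_right','bit'):print(n,t,[(np.round(d['xyz'],4).tolist(),round(d['confidence'],2)) for d in ctrl.pinpoint(n,t)][:2])
E
```

```text
wrist_force: [-3.6, 2.2, 16.9]
yaw 66.2 torque [0.39 0.85 0.48] q6 2.07 eff6 0.71
wrist_force: [-3.0, 1.2, 16.5]
yaw 62.2 torque [0.24 0.79 0.55] q6 2.14 eff6 0.79
100 435 yaw 62.2
[ 0.5 60.  -3.  -2. ] brass world 2.2
[ 0.5 62.  -3.  -2. ] brass world 0.2
[ 0.9 58.  -2.  -2. ] brass world 4.2
[ 1. 54. -2. -2.] brass world 8.2
scene jaw_left [([0.6001, 0.133, 0.0394], 0.76)]
scene jaw_right [([0.6074, 0.1288, 0.0364], 0.61)]
scene bit [([0.6025, 0.134, 0.0409], 0.59), ([0.3966, 0.2505, 0.0003], 0.21)]
side jaw_left [([0.6019, 0.1381, 0.0391], 0.7)]
side jaw_right [([0.6017, 0.1283, 0.0355], 0.52)]
side bit [([0.6079, 0.1342, 0.0363], 0.51), ([0.7476, 0.1464, 0.0012], 0.48)]
```

```bash
python3 -m inch '{"linear":[[0,0,0],[0,0,0],[0,0,0],[0,0,0],[0,0,0]],"dr":[[0,0,0.3],[0,0,0.2],[0,0,0],[0,0,0],[0,0,0]]}'|grep wrist_f; python3 t.py
python3 -m inch '{"linear":[[0,0,0],[0,0,0],[0,0,0],[0,0,0],[0,0,0]],"dr":[[0,0,-0.5],[0,0,-0.5],[0,0,-0.5],[0,0,-0.5],[0,0,0]]}'|grep wrist_f; python3 t.py
python3 - <<'E'
from br import *
s,im=snap('wrist','wrist11');fit(im,s)
E
```

```text
wrist_force: [-1.9, 2.0, 16.3]
yaw 59.8 torque [0.27 0.74 0.49] q6 2.18 eff6 0.47
wrist_force: [-4.6, 2.2, 17.2]
yaw 69.8 torque [0.49 0.86 0.05] q6 2.01 eff6 -0.23
104 447 yaw 69.8
[ 3.3 64.  -3.  -2. ] brass world 5.8
[ 3.3 62.  -3.  -2. ] brass world 7.8
[ 3.9 58.  -2.  -2. ] brass world 11.8
[ 4.1 60.  -2.  -2. ] brass world 9.8
```

```bash
python3 -m inch '{"linear":[[0,0,0],[0,0,0],[0,0,0],[0,0,0],[0,0,0],[0,0,0]],"dr":[[0,0,0],[0,0,0],[0,0,0],[0,0,0],[0,0,0],[0,0,0]]}' 0.5; python3 t.py
python3 -m inch '{"linear":[[0,0,-0.3],[0,0,-0.5],[0,0,-0.7],[0,0,-0.8],[0,0,-0.8],[-0.7,0,-0.6],[-0.7,0,0],[-0.7,0,0],[-0.6,0,0],[0,0,0],[0,0,0]],"dr":[[0,0,0],[0,0,0],[0,0,0],[0,0,0],[0,0,0],[0,0,0],[0,0,0],[0,0,0],[0,0,0],[0,0,0],[0,0,0]]}'
python3 - <<'E'
from h import *
s,im=snap('wrist','wrist12');np.save('s12.npy',s,allow_pickle=True)
_,a=snap('scene','scene12');_,b=snap('side','side12')
r=lambda i:cv2.resize(i[:,:,::-1],(400,300),interpolation=cv2.INTER_CUBIC)
w=proj('wrist',[.545,.108,.1],s).astype(int);print(w)
j=proj('wrist',[.60,.13,.06],s).astype(int);print(j)
p,q=proj('side',np.array([.56,.11,.09])).astype(int);u,v=proj('scene',np.array([.585,.12,.06])).astype(int)
cr=lambda i,c,hw,hh:i[max(c[1]-hh,0):c[1]+hh,max(c[0]-hw,0):c[0]+hw]
cv2.imwrite('pics/v12.png',np.vstack([np.hstack([r(cr(im,w,56,42)),r(cr(im,j,56,42))]),np.hstack([r(a[v-24:v+24,u-32:u+32]),r(b[q-18:q+18,p-24:p+24])])]))
E
```

```text
clock: 24.35
tool_pos: [0.5421, 0.1097, 0.2706]
tool_rot: [[0.348, 0.938, -0.0], [0.938, -0.348, 0.0], [-0.0, -0.0, -1.0]]
wrist_force: [-0.7, -0.4, -0.8]
grip_width: 0.0427
grip_force: 0.0
yaw 69.6 torque [ 0.   -0.03 -0.01] q6 2.01 eff6 -0.0
clock: 25.27
tool_pos: [0.5186, 0.0461, 0.3639]
tool_rot: [[0.349, 0.937, 0.001], [0.937, -0.349, 0.0], [0.001, 0.0, -1.0]]
wrist_force: [1.2, 0.7, 0.2]
grip_width: 0.0428
grip_force: 0.0
[267 115]
[314  71]
```

View pics/v12.png

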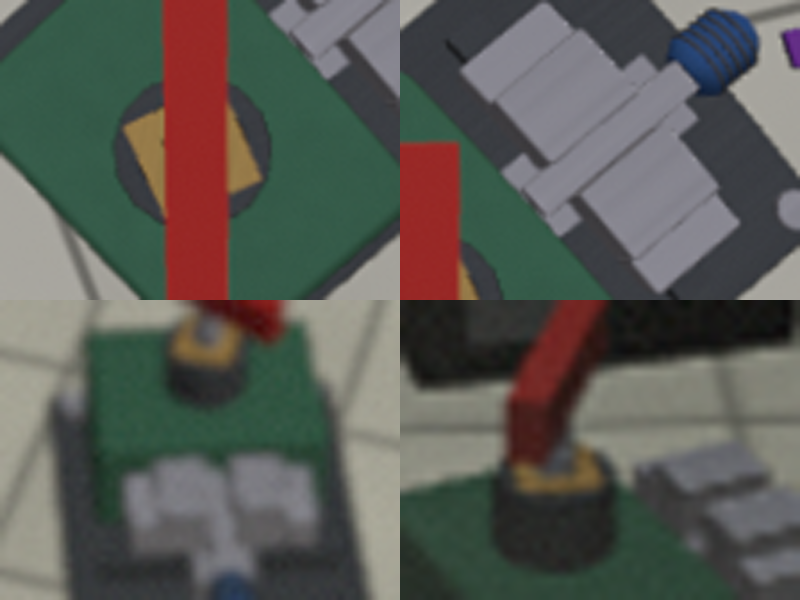

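The top-left crop shows the bar about 25° off the brass square, more than a fully engaged 10 mm foot should allow. The top-right shows both jaws on the shank. I'll check the key's height and the sizes of the loose keys.

Run:
```python
from h import *
s=np.load('s12.npy',allow_pickle=True).item();im=cv2.imread('pics/wrist12.png')[:,:,::-1].copy()
h=cv2.cvtColor(im,cv2.COLOR_RGB2HSV);m=((h[...,1]>150)&((h[...,0]<8)|(h[...,0]>172))&(h[...,2]>60)).astype(np.uint8)
n,l,st,ce=cv2.connectedComponentsWithStats(m);print(st[1:][st[1:,4]>80])
bx=[r for r in st[1:] if r[4]>80]
b=min(bx,key=lambda r:abs(r[0]+r[2]/2-267))
x,y,w,hh,_=b
for t in range(y,y+hh,8):
    u=np.nonzero(m[t,x:x+w])[0]+x;print(t,u.min(),u.max(),im[t,int(u.mean())].tolist(),end=' | ')
print()
for z in (.120,.130,.140,.146):print(z,bar(im,s,z,(x,y,x+w,y+hh)))
# loose keys
for f,rois in (('wrist3',[(0,0,512,384)]),):
    s3=np.load('s3.npy',allow_pickle=True).item();i3=cv2.imread(f'pics/{f}.png')[:,:,::-1].copy()
    h=cv2.cvtColor(i3,cv2.COLOR_RGB2HSV);m=((h[...,1]>150)&((h[...,0]<8)|(h[...,0]>172))&(h[...,2]>60)).astype(np.uint8)
    n,l,st,ce=cv2.connectedComponentsWithStats(m)
    for r in st[1:]:
        if r[4]>150:print(r,bar(i3,s3,.013,(r[0],r[1],r[0]+r[2],r[1]+r[3])))
b=proj('side',np.array([.545,.108,.130]));print('side bar centre',b)
```

```text
[[ 257   69   18  100 1720]
 [ 352  189   68   56 1529]]
69 257 273 [141, 54, 47] | 77 257 273 [152, 40, 38] | 85 257 274 [152, 40, 38] | 93 257 273 [152, 39, 36] | 101 257 274 [152, 38, 37] | 109 257 273 [153, 41, 38] | 117 257 273 [152, 40, 37] | 125 257 274 [151, 38, 37] | 133 257 274 [151, 39, 37] | 141 258 274 [152, 41, 38] | 149 258 274 [152, 39, 37] | 157 258 274 [151, 40, 38] | 165 258 274 [151, 38, 36] | 
0.12 ((542.9431762695312, 107.49136352539062), (72.2346420288086, 12.290943145751953), 70.06046295166016)Traceback (most recent call last):
  File "<stdin>", line 11, in <module>
  File "h.py", line 30, in bar
    P=np.array([atz('wrist',a,b,z,s)[:2] for a,b in zip(u,v)]).astype(np.float32)
                ~~~^^^^^^^^^^^^^^^^^
  File "h.py", line 13, in atz
    o,d=ray(n,u,v,s);return o+d*(z-o[2])/d[2]
        ~~~^^^^^^^^^
  File "h.py", line 6, in ray
    c=ctrl.get_calibration(n);K=np.array(c['K'])
ValueError: time passes only in moves, steps and waits
```

```bash
sed -i 's/^from workcell import ctrl/from workcell import ctrl\nimport functools\ncal=functools.lru_cache(None)(ctrl.get_calibration)/; s/ctrl.get_calibration(n)/cal(n)/' h.py
python3 -m inch '{"linear":[[0,0,0]],"dr":[[0,0,0]]}' | head -1
cat > br2.py <<'E'
from h import *
def fit2(im,s,c=(.5435,.1085)):
    im=np.ascontiguousarray(im);h=cv2.cvtColor(im,cv2.COLOR_RGB2HSV);m=((h[...,0]>10)&(h[...,0]<28)&(h[...,1]>90)&(h[...,2]>70))
    u0,v0=proj('wrist',[*c,.088],s).astype(int);v,u=np.nonzero(m[v0-35:v0+35,u0-35:u0+35]);u+=u0-35;v+=v0-35
    P=np.array([atz('wrist',a,b,.088,s)[:2] for a,b in zip(u,v)],np.float32)*1000
    print(len(P),cv2.minAreaRect(P))
E
python3 - <<'E'
from br2 import *
s=np.load('s12.npy',allow_pickle=True).item();fit2(cv2.imread('pics/wrist12.png')[:,:,::-1],s)
E
```

```text
clock: 25.5
310 ((542.7723388671875, 115.40310668945312), (24.761857986450195, 37.765655517578125), 2.2045960426330566)
```

Run:
```python
from br2 import *
s=np.load('s12.npy',allow_pickle=True).item();im=np.ascontiguousarray(cv2.imread('pics/wrist12.png')[:,:,::-1])
h=cv2.cvtColor(im,cv2.COLOR_RGB2HSV);m=((h[...,0]>10)&(h[...,0]<28)&(h[...,1]>90)&(h[...,2]>70))
v,u=np.nonzero(m);P=np.array([atz('wrist',a,b,.088,s)[:2] for a,b in zip(u,v)],np.float32)*1000
for c in ((543,108),(545,109),(542,107)):
    Q=P[np.linalg.norm(P-c,axis=1)<17.5];print(len(Q),cv2.minAreaRect(Q))
```

```text
309 ((542.9865112304688, 108.71357727050781), (24.828723907470703, 24.253467559814453), 1.7474339008331299)
308 ((542.9865112304688, 108.71357727050781), (24.828723907470703, 24.253467559814453), 1.7474339008331299)
309 ((542.9865112304688, 108.71357727050781), (24.828723907470703, 24.253467559814453), 1.7474339008331299)
```

The brass square reads 1.7° (mod 90), so the socket held at the tightened angle after release. The key is fully home, since its bar size only fits a top height of about 0.13 m, and the jaws are on the shank. The robot is clear of everything, so I'm handing in.

```bash
python3 -c "
from workcell import ctrl
print(ctrl.job_done())"
```

```text
the job is handed in; nothing more can be done
None
```

I handed the job in at about 25.5 s: the red key stands fully home in the socket, turned clockwise about 1.7 rad net (to about 0.55 N m) so both jaws grip the bit; midway I over-turned, the key jumped a quarter turn and eased the socket back about 13°, and I re-tightened it. The result wasn't reported.

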